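Load the gauge blade and index the reader slide

ROBOT

A 6-joint arm with a two-finger parallel gripper is mounted at the origin on the work surface. World frame = base frame: x ahead of the robot, y to its left, z up, the work surface at z = 0. Lengths are in m, angles in degrees, forces in N, time in s.
With the tool pointing down it reaches from about 0.35 to 0.875 m from the base axis. Payload 4.2 kg.
Tool frame: the origin (TCP) lies on the centre line of the jaws, within the pads' length; the fingertips stand 11 mm ahead of it and the grasp point (between the pads) lies 8 mm behind it; y points along the fingers, z is the direction in which the jaws open and shut, and the axes are right-handed (so a half turn about y gives the same grasp; the last joint's range is limited). The gripper opens to 87 mm and grips with 3 to 60 N. Pads are 19 mm wide; open, the fingers measure 117 mm over their backs; the gripper's body (75 mm by 190 mm) begins 51 mm behind the grasp point.
Start: joints at [-52.219, 22.042, 0.453, 0, -68.411, -14.817], TCP at [0.244, -0.575, 0.234] pointing down, gripper open.
Joint ranges: [-179.83, 179.83], [-69.29, 118.12], [-61.27, 80.66], [-181.25, 117.63], [-171.15, -9.14], [-177.46, 177.46]. Speed limits (degrees/s): [159.86, 159.86, 180, 180, 180, 180].

INTERFACE

Orientations are given as a 3x3 rotation matrix whose columns are the frame's x, y, z axes.
In Python, from station import r, optics gives the robot as it stands. The module is installed in compiled form; this text tells all that it offers.
- The arm moves only by the tool step_arm, never from a script. Its argument "moves" is a list that holds one entry, the list of rows, each a list of 7 numbers: the turn, a rotation vector about the tool's x, y, z in rad, then the shift along the tool's x, y, z in cm, then the opening in per cent of the stroke, from 0 (shut) to 100 (fully open). A call has exactly 5 rows; each row is the pose to reach, as a shift and turn from the pose commanded when the call began, along the tool's axes at that moment; what a row does not reach only later rows make up. A row lasts 1/12 s, in which the tool goes at most 41.7 mm and 7.16 degrees, less where a joint would pass 70% of its speed; a pose out of reach is approached as far as the arm can. A call with a gripper value outside its range is refused whole. The fingers move at their own pace and stop on an object; the grip force is fixed at half the most. Time passes only in rows, so rows that repeat a pose let the fingers close, or fill a call up. It gives the time, the measured TCP pose, the force and the opening at its end, in the units of the state.
- r.sense(): the state, without advancing time (a new reading comes with each control period).
- optics.capture(name): name is "scene" or "top"; returns a dict with "image" (400x640x3 uint8, red, green, blue), "fov_y" (degrees; the focal length in pixels is half the picture's height over the tangent of half this angle, whatever the lens; pixels are square), "cx", "cy" (the principal point, pixels), "cam_to_world" (4x4, takes a point from camera to world coordinates). Camera axes: x right, y down, z forward; pixel columns grow to the right and rows downward; lengths in m; the calibration is good to about 2 mm. A picture is of the moment at which its call begins. There is no depth.
- r.finish_job(): hands the job in, once; it reports no verdict.
The state is a dict: "time_s": time; "joints": joint angles; "joint_velocities": joint speeds; "effort": joint torques, N m; "tcp_pos": TCP position; "ee_rot": TCP orientation; "wrist_force": force on the tool from outside, world axes, zero at the start; "moment": the same for the moment, N m; "gripper_width": opening from 0.0 (shut) to 1.0 (fully open).
Only numpy, scipy, OpenCV 4.12 (cv2) and the standard library are available. Lean on these libraries where they do the work, as an engineer would, in place of code of your own. Each camera call takes 0.05 s, during which the arm holds its last target.

TASK

Take the flat gauge blade out of its stand and push it down into the slot of the sliding carriage until its shoulders rest on the carriage. Then pull up the lock plunger by its knob, slide the carriage one hole towards the reader housing (the next hole, not past it) and let the pin drop in. The plunger's spring is tired and leaves the pin a little short of home, so press the knob fully down and finish while still holding it pressed home; leave the bottle, beaker and jar where they stand.

Things in the scene. Friction and masses are not known exactly. Their poses are not given: they have to be found in the camera images.
- blade_grip (a point): Centre of the grip of the loose gauge blade (about 80 g), a grey block 14 (x) x 44 (y) x 44 (z) mm. A steel blade 5 (x) x 36 (y) mm reaches 30 mm below the grip; the grip's underside, 22 mm below this point, is the shoulder. z up, x through the thickness; same either way round. It starts standing in the stand: lift straight up over 32 mm to clear it.
- slot_mouth (a point): Centre of the slot's mouth in the top of the aluminium carriage block (100 x 70 mm), 60 mm above the bench. Slot 8 (x) x 39.5 (y) mm, 34 deep, chamfered; the seated blade's grip centre is 22 mm above this point. x axis along the slide to the reader housing, z up. Moves with the carriage. The knob's axis is 85 mm to -y; the housing's 220 mm high face is 170 mm to +x at the start.
- knob_grip (a point): Centre of the black plunger knob, an upright cylinder 28 mm across, 24 mm high, on a thin 12 mm neck over the carriage's bracket, whose top is 44 mm above the bench. With the pin fully home this point is 68 mm above the bench; it rises with the plunger and travels with the carriage. x axis along the slide to the housing, z up.
- plunger (a joint): Lift of the lock plunger, m: 0 = pin fully home, 0.020 = fully up. Its spring leaves it at about 0.003 to 0.005: partly out but still locking. Above 0.014 the round-ended 8 mm pin is clear and the carriage can slide; let go between holes it rests on the bar. Pressing home takes about 1.5 N; holding it pulled up about 5 N.
- carriage (a joint): Position of the carriage along the slide, m, growing towards the reader housing. Holes lie at -0.040, 0 (where it starts locked), 0.040 (the next hole) and 0.080; the pin has about 1.5 mm of play each way in a hole. Sliding friction about 2 N.
- next_hole (a point): Mouth of the next hole, in the top of the fixed steel index bar, 30 mm above the bench; square hole 11 mm wide, 40 mm from the starting hole. x axis along the slide towards the housing.
- stand: Low painted block fixed to the bench, 80 (x) x 75 (y) x 36 (z) mm, with a slot like the carriage's in the middle of its top, in which the blade starts. Origin at the centre of its underside.
- bottle: Amber bottle, 60 mm diameter, 130 mm high, a bystander. Origin at the centre of its underside.
- beaker: Glass beaker, 60 mm diameter, 70 mm high, a bystander. Origin at the centre of its underside.
- jar: White jar, 50 mm diameter, 60 mm high, a bystander. Origin at the centre of its underside.
- knob: The knob as a solid, with its neck. Its origin lies on the knob's axis, 24 mm below point knob_grip. x axis along the slide.
- blade: The gauge blade as a whole. Its origin is the centre of the blade's lower edge, 52 mm below point blade_grip; z up.
There are look-alikes about, which are no part of the job. Leave any green or orange look-alike of the blade alone.

How it is judged (in metres and radians):
On the way, in this order (a step that is already met when the one before it is completed fails the run):
1. the blade is seated in the carriage slot and let go, the carriage still locked in its first hole (horizontal distance between blade_grip and slot_mouth below 0.005 m and z of blade_grip in the frame of slot_mouth below 0.0245 m and angle between blade_grip's own z axis and vertical below 0.1 rad and angle between the y axis of blade_grip and the y axis of slot_mouth, either way round below 0.3 rad and contact force between the fingers and blade below 0.3 N and value of joint carriage between -0.006 and 0.006 m), for 0.2 s.
2. the plunger is pulled clear of the first hole, blade still seated (horizontal distance between blade_grip and slot_mouth below 0.005 m and z of blade_grip in the frame of slot_mouth below 0.0245 m and angle between blade_grip's own z axis and vertical below 0.1 rad and angle between the y axis of blade_grip and the y axis of slot_mouth, either way round below 0.3 rad and value of joint plunger above 0.012 m and value of joint carriage between -0.01 and 0.01 m).
3. the pin has dropped into the next hole (horizontal distance between blade_grip and slot_mouth below 0.005 m and z of blade_grip in the frame of slot_mouth below 0.0245 m and angle between blade_grip's own z axis and vertical below 0.1 rad and angle between the y axis of blade_grip and the y axis of slot_mouth, either way round below 0.3 rad and value of joint plunger below 0.007 m and value of joint carriage between 0.036 and 0.044 m), for 0.1 s.
At the end, for the whole second after the job is handed in: The blade sits in the carriage slot with its shoulders within 2.5 mm of the carriage top and upright; the carriage rests within 4 mm of the next hole; the gripper still touches the knob with at least 0.8 N and keeps the plunger within 1.8 mm of fully home (horizontal distance between blade_grip and slot_mouth below 0.005 m and z of blade_grip in the frame of slot_mouth below 0.0245 m and angle between blade_grip's own z axis and vertical below 0.1 rad and angle between the y axis of blade_grip and the y axis of slot_mouth, either way round below 0.3 rad and value of joint carriage between 0.036 and 0.044 m and value of joint plunger below 0.0018 m and contact force between the fingers and knob above 0.8 N and velocity of joint carriage between -0.01 and 0.01 m/s); the arm keeps its last pose, push and grip.
It fails at once if the carriage ran past the next hole (value of joint carriage above 0.055 m).
It fails at once if the bottle was disturbed (moved more than 30 mm) (distance of bottle from where it was at the start of the episode above 0.03 m).
It fails at once if the beaker was disturbed (moved more than 30 mm) (distance of beaker from where it was at the start of the episode above 0.03 m).
It fails at once if the jar was disturbed (moved more than 30 mm) (distance of jar from where it was at the start of the episode above 0.03 m).
It also fails if it takes over 51 s, if anything falls off the work surface, if the arm or the gripper's body presses on something with over 40 N, if the wrist force passes 120 N, or if a joint passes its speed limit or range.

## Working session

There is one attempt and no reset: what is moved stays moved. The work goes in short steps, Python scripts to look and compute and a tool call to move; the robot and the scene stay as the last step left them, time stands still between calls to the robot, and variables do not carry over. Pictures are saved under pics/ and viewed, and the job is handed in when it is done.

Besides the shell and the picture viewer there is one more tool, called in YAML: its name, and indented under it one key for each argument. step_arm: Moves the arm, as the interface text tells. Its arguments: {"type":"object","properties":{"moves":{"type":"array"}},"required":["moves"]}

```bash
mkdir -p pics
python3 - <<'E'
from station import r, optics
import cv2,numpy as np
s=r.sense()
for k in s: print(k,np.round(s[k],4).tolist())
for n in("scene","top"):
    c=optics.capture(n); cv2.imwrite(f"pics/{n}0.png",c["image"][:,:,::-1]); print(n,c["fov_y"],c["cx"],c["cy"],np.round(c["cam_to_world"],4).tolist())
E
```

```text
time_s 0.0
joints [-52.2189, 22.0928, 0.3776, -0.0293, -68.4106, -14.8184]
joint_velocities [-0.0626, 0.0347, -0.0079, 0.0068, 0.0182, 0.1013]
effort [0.0006, -39.0665, 18.7404, 4.2203, 0.011, -0.0002]
tcp_pos [0.2436, -0.5749, 0.2324]
ee_rot [[0.9208, -0.001, -0.39], [0.39, 0.002, 0.9208], [-0.0001, -1.0, 0.0022]]
wrist_force [-0.1435, 0.1454, -0.0338]
moment [-0.0452, 0.0145, -0.0147]
gripper_width 1.0005
scene 52.90527907113181 317.1487859060713 197.12102829225626 [[0.8074, 0.4557, -0.3747, 0.8259], [0.59, -0.6244, 0.512, -0.554], [-0.0006, -0.6344, -0.773, 0.7026], [0.0, 0.0, 0.0, 1.0]]
top 57.46675803614396 319.1881508192233 201.13636637861097 [[0.0236, -0.9985, 0.0501, 0.4909], [-0.9997, -0.0232, 0.008, -0.1448], [-0.0068, -0.0502, -0.9987, 0.9218], [0.0, 0.0, 0.0, 1.0]]
```

View pics/scene0.png

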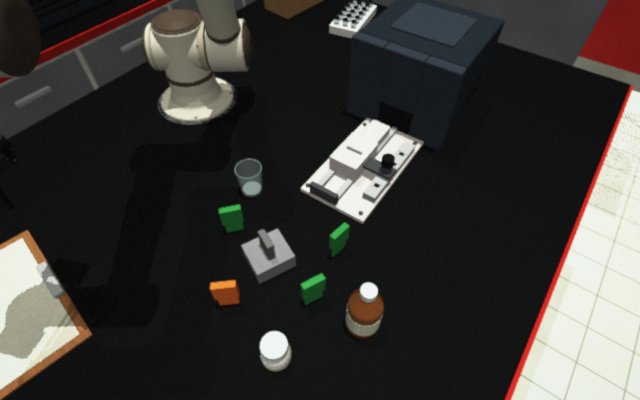

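View pics/top0.png

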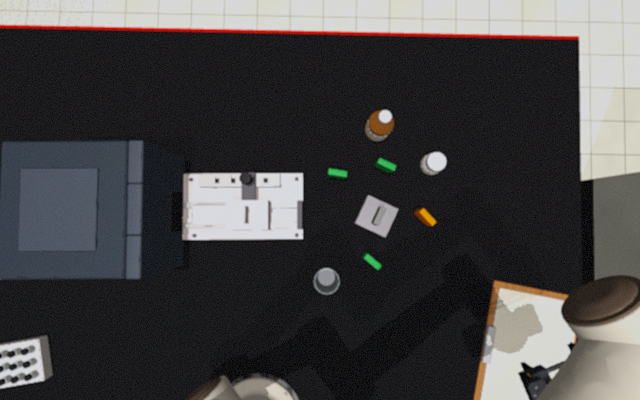

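The top view shows the grey blade in the stand at about (379,215). The look-alikes are green at (337,173), (386,164) and (372,261), and orange at (426,217). The carriage slot is near (248,215) and the knob near (248,180), with the housing to the left (+y). The grey one in the stand is the one I want, so I'll check it in close crops.

Run:
```python
import cv2,numpy as np
a=cv2.imread("pics/top0.png"); s=cv2.imread("pics/scene0.png")
f=lambda im,x0,y0,x1,y1,k: cv2.resize(im[y0:y1,x0:x1],None,fx=k,fy=k,interpolation=cv2.INTER_CUBIC)
cv2.imwrite("pics/c1.png",f(a,340,180,420,250,8)); cv2.imwrite("pics/c2.png",f(a,180,165,310,245,6)); cv2.imwrite("pics/c3.png",f(s,235,220,305,285,8)); cv2.imwrite("pics/c4.png",f(s,300,110,430,220,6))
```

```text
(no output)
```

View pics/c1.png

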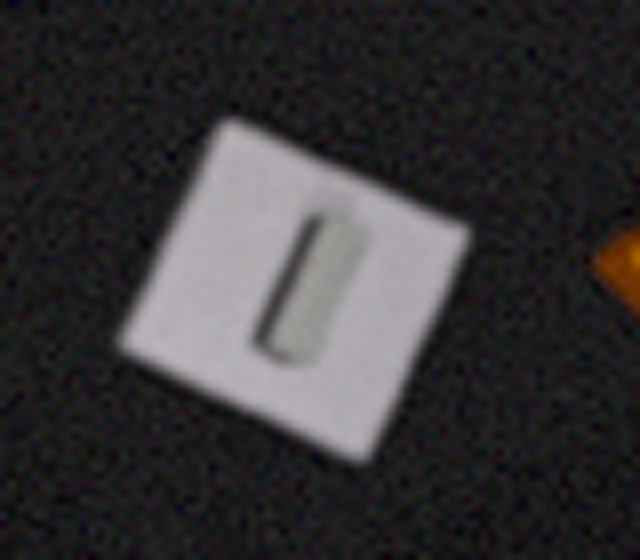

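View pics/c2.png

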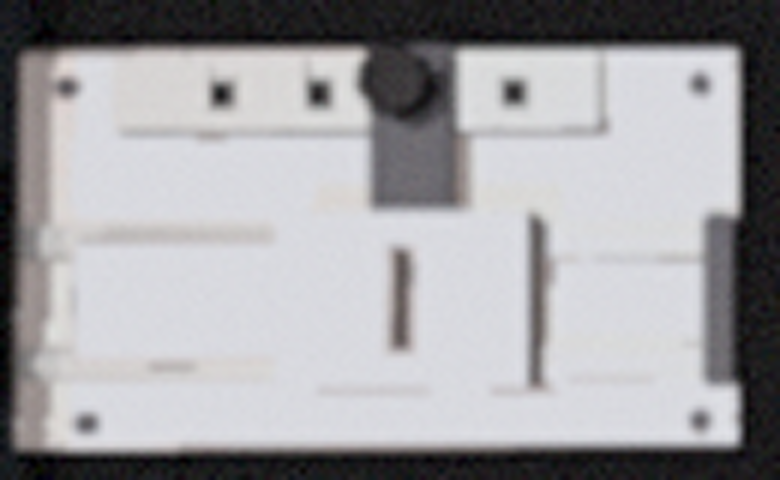

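View pics/c3.png

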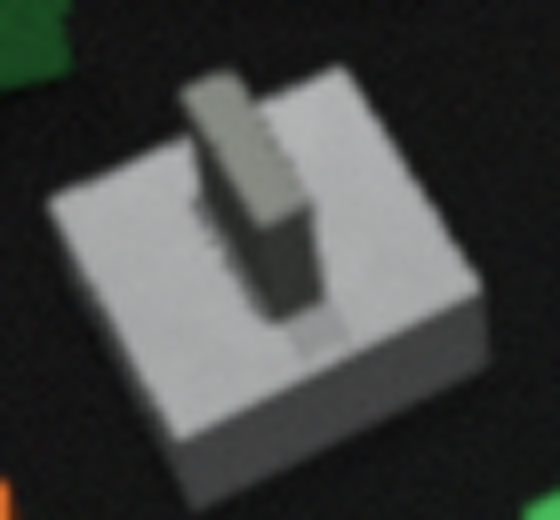

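View pics/c4.png

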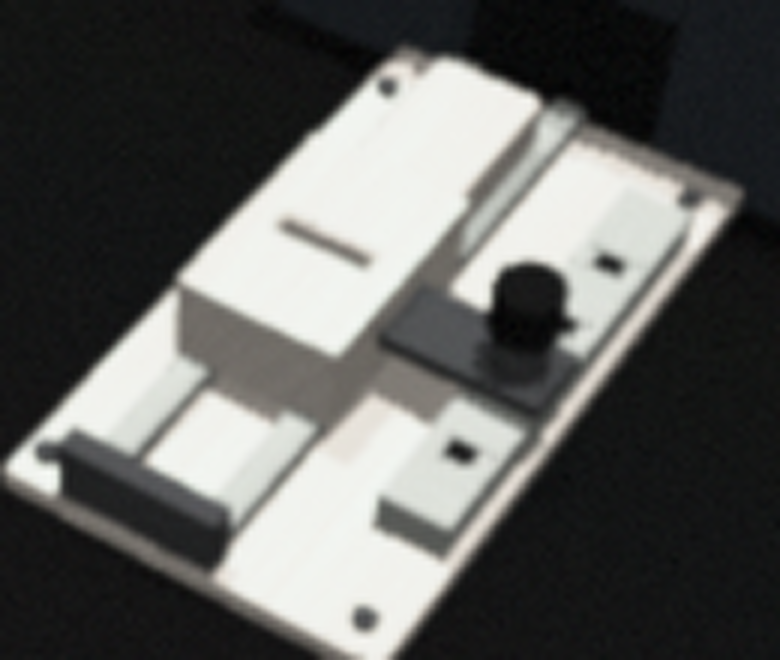

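The crops confirm the grey grip in the stand in both views, turned about 20–25°. They also show the carriage slot, index holes, bracket and black knob. Next I'll measure.

```bash
cat > h.py <<'E'
import numpy as np,cv2
from station import r,optics
def K(c):
    f=c["image"].shape[0]/2/np.tan(np.radians(c["fov_y"])/2); return f
def ray(c,uv,z):
    M=c["cam_to_world"]; f=K(c); d=M[:3,:3]@np.array([(uv[0]-c["cx"])/f,(uv[1]-c["cy"])/f,1]); o=M[:3,3]
    return o+d*(z-o[2])/d[2]
def proj(c,p):
    M=c["cam_to_world"]; q=M[:3,:3].T@(np.array(p)-M[:3,3]); f=K(c); return np.array([f*q[0]/q[2]+c["cx"],f*q[1]/q[2]+c["cy"]])
E
python3 - <<'E'
from h import *
c=optics.capture("top"); im=c["image"]; g=cv2.cvtColor(im,cv2.COLOR_RGB2GRAY)
print(g[215,340:420].tolist()); 
# stand
roi=np.zeros_like(g); roi[185:245,345:408]=1
m=((g>90)&(roi>0)).astype(np.uint8)
k=max(cv2.findContours(m,cv2.RETR_EXTERNAL,cv2.CHAIN_APPROX_NONE)[0],key=cv2.contourArea)
box=cv2.boxPoints(cv2.minAreaRect(k)); P=np.array([ray(c,b,.036) for b in box]); print("stand",P.round(4),P.mean(0),np.linalg.norm(np.diff(P,axis=0),axis=1))
e=P[1]-P[0];print("angs",[np.degrees(np.arctan2(*(P[i+1]-P[i])[1::-1])) for i in range(3)])
# blade top: greenish chroma
I=im.astype(int); ch=I[:,:,1]*2-I[:,:,0]-I[:,:,2]
print(ch[205:225,372:390])
# slot & holes
def dark(x0,y0,x1,y1,z,t):
    w=g[y0:y1,x0:x1]; q=np.clip((t-w.astype(float)),0,None); ys,xs=np.mgrid[y0:y1,x0:x1]
    uv=(np.sum(xs*q)/q.sum(),np.sum(ys*q)/q.sum()); return uv,ray(c,uv,z)
print("slot",dark(241,203,254,227,.06,150))
for n,b in {"h80":(212,176,222,185),"h40":(228,176,238,185),"h-40":(260,176,271,185)}.items(): print(n,dark(*b,.03,140))
print(g[175:187,210:274:1][4:8].tolist())
k=g[170:190,236:262]; print(k)
E
```

```text
[32, 15, 34, 26, 19, 37, 31, 31, 22, 26, 30, 24, 25, 21, 26, 25, 26, 50, 100, 152, 176, 179, 176, 174, 173, 171, 174, 175, 173, 174, 174, 178, 173, 160, 111, 66, 90, 134, 152, 151, 148, 148, 146, 153, 170, 171, 171, 172, 169, 168, 169, 172, 169, 171, 168, 140, 78, 24, 19, 27, 21, 15, 34, 26, 28, 26, 26, 30, 30, 27, 27, 31, 31, 24, 28, 24, 46, 56, 59, 60]
stand [[ 0.4842 -0.2229  0.036 ]
 [ 0.5558 -0.2547  0.036 ]
 [ 0.5221 -0.331   0.036 ]
 [ 0.4508 -0.2991  0.036 ]] [ 0.50322081 -0.27692846  0.036     ] [0.0783237  0.08343992 0.07812284]
angs [np.float64(-23.91331205744124), np.float64(-113.82560572270496), np.float64(155.8574476103583)]
[[-10 -10  -9  -8  -7  -8 -10  -6 -10  -7  -7  -8 -13 -11  -7  -9 -16 -10]
 [-12 -10  -9  -6 -12 -10  -6 -10  -9  -8  -8  -7  -7  -8 -13  -9 -10 -10]
 [-11 -11  -9 -10  -7 -12  -7  -8   3  -3   1  -5  -9  -7  -8 -11  -8  -9]
 [-13 -11  -9  -7  -8 -10  -5  -3   3   3   2   5   2  -4  -9  -8  -9 -10]
 [ -7  -8 -11  -6  -9  -5   1   2   3  -2   2   2   0  -5  -5  -7 -11 -10]
 [-10  -7  -9  -8  -9   0  -1   2   3  -1   0  -4   4  -4  -6 -13 -10  -8]
 [ 
[... 4205 characters left out ...]
58  66  79
   81 109 178 217 219 218 220 218]
 [218 219 219 219 211 177 120  84  77  68  46  48  39  53  63  66  82  94
   96 113 178 218 220 217 220 217]
 [214 214 215 215 208 176 123 105 100 101  86  80  72  72  82  84  94 105
   96 115 177 214 219 216 216 216]
 [195 195 194 196 187 158 112 103 109 111 109 103  93  91  99 108 108 102
  100 102 156 193 201 198 198 196]
 [185 185 184 187 178 149 113 106 108 109 112 109 109 107 108 105 110 109
   98  96 122 147 166 186 187 189]
 [212 213 214 212 206 173 120 105 103 108 107 111 109 106 113 113 110 106
   99  97 124 146 181 210 215 213]
 [218 220 221 220 213 178 125 102 106 110 109 109 112 111 110 105 110 107
   97 108 132 153 186 217 220 218]]
```

Run:
```python
from h import *
c=optics.capture("top"); I=c["image"].astype(np.float32)
ch=cv2.GaussianBlur(I[:,:,1]*2-I[:,:,0]-I[:,:,2],(3,3),.7); g=cv2.cvtColor(c["image"],cv2.COLOR_RGB2GRAY)
roi=np.zeros_like(g); roi[201:230,366:392]=1
m=((ch>-3.8)&(g>100)&(roi>0)).astype(np.uint8)
k=max(cv2.findContours(m,cv2.RETR_EXTERNAL,cv2.CHAIN_APPROX_NONE)[0],key=cv2.contourArea)
(b,wh,a)=cv2.minAreaRect(k); bp=cv2.boxPoints((b,wh,a)); P=np.array([ray(c,x,.08) for x in bp]);print(b,wh,a,P.round(4).tolist(),P.mean(0))
ys,xs=np.nonzero(m); print(len(xs),ray(c,(xs.mean(),ys.mean()),.08))
d=np.array([ray(c,(x,y),.08)[:2] for x,y in zip(xs,ys)]); w,v=np.linalg.eigh(np.cov(d.T)); print(np.degrees(np.arctan2(v[1,1],v[0,1])),np.sqrt(12*w))
s=optics.capture("scene"); print("proj slot",proj(s,(.4985,.0336,.06)),"blade",proj(s,(.5,-.278,.08)))
for n,z,uv in(("bottle",.13,(385,117)),("beaker",.07,(326,280)),("jar",.06,(433,162))): print(n,ray(c,uv,z))
st=r.sense(); print(st["tcp_pos"],st["time_s"])
```

```text
(379.2062072753906, 215.5360870361328) (5.889007568359375, 18.682369232177734) 23.96249008178711 [[0.4858, -0.2624, 0.08], [0.5256, -0.2793, 0.08], [0.5203, -0.2917, 0.08], [0.4806, -0.2749, 0.08]] [ 0.50309796 -0.2770633   0.08      ]
110 [ 0.5030925  -0.27691526  0.08      ]
156.6420766295551 [0.01364161 0.04306268]
proj slot [353.2673854  149.79824175] blade [263.19717084 237.17873296]
bottle [ 0.71887854 -0.27858959  0.13      ]
beaker [ 0.35136814 -0.15803252  0.07      ]
jar [ 0.63331965 -0.40574521  0.06      ]
[ 0.24377708 -0.57525395  0.23305555] 0.25
```

step_arm:
  moves:
    - [[0,0.12,0,3.2,0.6,2.2,60],[0,0.24,0,6.4,1.2,4.4,60],[0,0.36,0,9.6,1.8,6.6,60],[0,0.48,0,12.8,2.4,8.8,60],[0,0.6,0,16,3,11,60]]

```text
time_s: 0.67
tcp_pos: [0.3462, -0.4146, 0.2041]
ee_rot: [[0.983, 0.0, 0.186], [-0.186, -0.0, 0.983], [0.0, -1.0, 0.0]]
wrist_force: [-0.2, -0.9, -0.1]
gripper_width: 0.704
```

```bash
cat >> h.py <<'E'
def plan(pos,ang):
    """tool-axis shift (cm) and turn about tool y (rad) to pos with jaw (tool z) at world angle ang, tool down"""
    s=r.sense(); R=np.array(s["ee_rot"]); d=R.T@(np.array(pos)-s["tcp_pos"])*100
    a=np.degrees(np.arctan2(R[1,2],R[0,2]))
    Rt=np.array([[np.sin(np.radians(ang)),0,np.cos(np.radians(ang))],[-np.cos(np.radians(ang)),0,np.sin(np.radians(ang))],[0,-1,0]])
    print("t",s["time_s"],"tcp",np.round(s["tcp_pos"],4),"jaw",round(a,2),"shift",d.round(2),"turn",cv2.Rodrigues(R.T@Rt)[0].ravel().round(3),"F",np.round(s["wrist_force"],2),"w",round(s["gripper_width"],3))
E
python3 -c "
from h import *
plan((.503,-.277,.13),66.3)"
```

```text
t 0.6667 tcp [ 0.3462 -0.4146  0.2041] jaw 79.28 shift [12.85  7.41 16.44] turn [-0.     0.227  0.   ] F [-0.15 -0.92 -0.09] w 0.704
```

step_arm:
  moves:
    - [[0,0.05,0,2.5,1,3.2,60],[0,0.1,0,5,2,6.4,60],[0,0.15,0,7.5,3,9.6,60],[0,0.2,0,10,4,12.8,60],[0,0.22,0,12,5,15.5,60]]

```text
time_s: 1.08
tcp_pos: [0.4934, -0.2834, 0.1541]
ee_rot: [[0.92, 0.001, 0.391], [-0.391, -0.0, 0.92], [0.001, -1.0, 0.0]]
wrist_force: [0.9, -0.1, 0.0]
gripper_width: 0.603
```

step_arm:
  moves:
    - [[0,0,0,0,0,0,60],[0,0,0,0,0,0,60],[0,0,0,0,0,0,60],[0,0,0,0,0,0,60],[0,0,0,0,0,0,60]]

```text
time_s: 1.5
tcp_pos: [0.4909, -0.2862, 0.1549]
ee_rot: [[0.92, 0.001, 0.392], [-0.392, -0.0, 0.92], [0.001, -1.0, 0.0]]
wrist_force: [0.0, 0.3, -0.4]
gripper_width: 0.6
```

```bash
python3 -c "
from h import *
plan((.503,-.277,.054),66.3)
for n in('top','scene'):
    c=optics.capture(n); cv2.imwrite(f'pics/{n}1.png',c['image'][:,:,::-1])"
```

```text
t 1.5 tcp [ 0.4909 -0.2862  0.1549] jaw 66.94 shift [ 0.74 10.09  1.31] turn [-0.     0.011  0.001] F [ 0.01  0.33 -0.37] w 0.6
```

View pics/scene1.png

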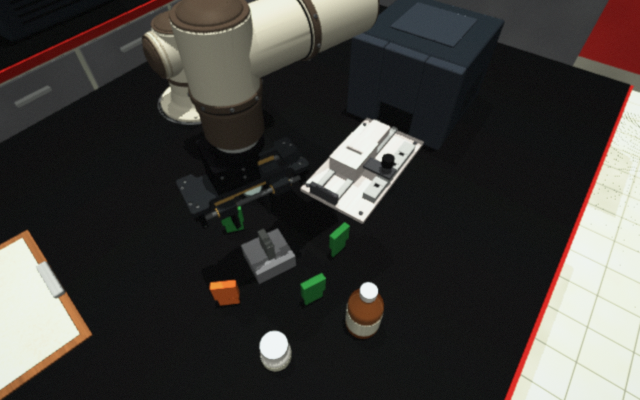

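The gripper stands above the stand, with the fingers clear of the green and orange pieces. Descending.

step_arm:
  moves:
    - [[0,0.01,0,0.7,2,1.3,60],[0,0.01,0,0.7,4,1.3,60],[0,0.01,0,0.7,6,1.3,60],[0,0.01,0,0.7,8,1.3,60],[0,0.01,0,0.7,9.5,1.3,60]]

```text
time_s: 2.02
tcp_pos: [0.5022, -0.2763, 0.0581]
ee_rot: [[0.916, -0.001, 0.401], [-0.401, 0.0, 0.916], [-0.001, -1.0, 0.0]]
wrist_force: [0.2, -1.6, -0.4]
gripper_width: 0.596
```

step_arm:
  moves:
    - [[0,0,0,0,0.4,0,60],[0,0,0,0,0.5,0,60],[0,0,0,0,0.5,0,60],[0,0,0,0,0.5,0,60],[0,0,0,0,0.5,0,60]]

```text
time_s: 2.43
tcp_pos: [0.5039, -0.2763, 0.0557]
ee_rot: [[0.917, 0.002, 0.399], [-0.399, -0.001, 0.917], [0.002, -1.0, 0.0]]
wrist_force: [0.5, -1.4, -0.7]
gripper_width: 0.6
```

```bash
python3 -c "
from h import *
plan((.503,-.277,.054),66.3)
for n in('top','scene'):
    c=optics.capture(n); cv2.imwrite(f'pics/{n}2.png',c['image'][:,:,::-1])
    if n=='scene': cv2.imwrite('pics/c5.png',cv2.resize(c['image'][180:300,190:330,::-1],None,fx=5,fy=5,interpolation=2))"
```

```text
t 2.4333 tcp [ 0.5039 -0.2763  0.0557] jaw 66.46 shift [-0.05  0.16 -0.09] turn [-0.     0.003  0.002] F [ 0.53 -1.43 -0.66] w 0.6
```

View pics/c5.png

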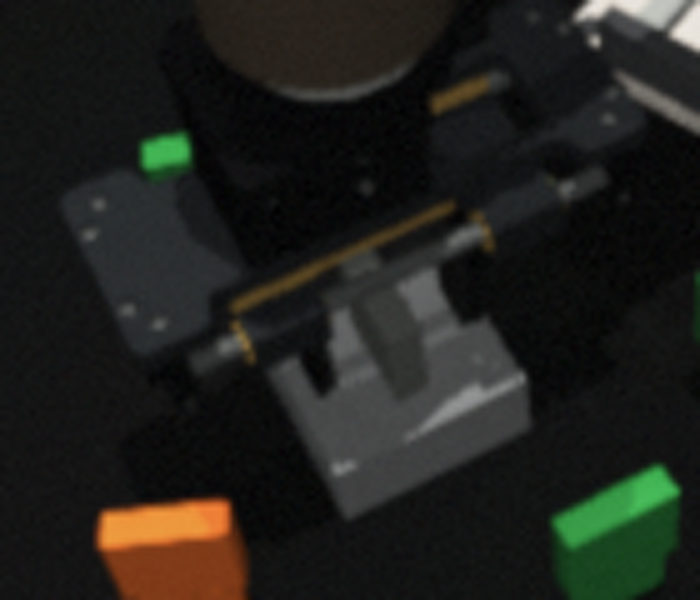

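The grip stands between the open fingers in the crop, so I'm closing.

step_arm:
  moves:
    - [[0,0,0,0,0.1,-0.1,50],[0,0,0,0,0.1,-0.1,20],[0,0,0,0,0.1,-0.1,5],[0,0,0,0,0.1,-0.1,5],[0,0,0,0,0.1,-0.1,5]]

```text
time_s: 2.95
tcp_pos: [0.5027, -0.2769, 0.0534]
ee_rot: [[0.917, -0.0, 0.399], [-0.399, -0.0, 0.917], [-0.0, -1.0, -0.0]]
wrist_force: [0.6, -0.2, -0.1]
gripper_width: 0.302
```

step_arm:
  moves:
    - [[0,0,0,0,0,0,5],[0,0,0,0,0,0,5],[0,0,0,0,0,0,5],[0,0,0,0,0,0,5],[0,0,0,0,0,0,5]]

```text
time_s: 3.37
tcp_pos: [0.5027, -0.2769, 0.0533]
ee_rot: [[0.917, -0.0, 0.399], [-0.399, -0.0, 0.917], [-0.0, -1.0, -0.0]]
wrist_force: [-0.2, 0.4, 0.0]
gripper_width: 0.162
```

The opening is 0.162, or 14.1 mm, which matches the grip's thickness. Lifting straight up.

step_arm:
  moves:
    - [[0,0,0,0,-1,0,5],[0,0,0,0,-2.5,0,5],[0,0,0,0,-5,0,5],[0,0,0,0,-8,0,5],[0,0,0,0,-11,0,5]]

```text
time_s: 3.78
tcp_pos: [0.5021, -0.2768, 0.1647]
ee_rot: [[0.917, -0.001, 0.399], [-0.399, 0.0, 0.917], [-0.001, -1.0, -0.0]]
wrist_force: [0.8, -0.8, -1.2]
gripper_width: 0.16
```

step_arm:
  moves:
    - [[0,0,0,0,0,0,5],[0,0,0,0,0,0,5],[0,0,0,0,0,0,5],[0,0,0,0,0,0,5],[0,0,0,0,0,0,5]]

```text
time_s: 4.2
tcp_pos: [0.5019, -0.2767, 0.1621]
ee_rot: [[0.917, -0.003, 0.4], [-0.4, 0.001, 0.917], [-0.003, -1.0, -0.0]]
wrist_force: [0.1, -0.4, -0.4]
gripper_width: 0.158
```

```bash
python3 -c "
from h import *
plan((.4985,.0336,.163),91.6)
c=optics.capture('scene'); cv2.imwrite('pics/c6.png',cv2.resize(c['image'][130:300,170:330,::-1],None,fx=3.5,fy=3.5,interpolation=2))"
```

```text
t 4.2 tcp [ 0.5019 -0.2767  0.1621] jaw 66.45 shift [-12.71  -0.07  28.31] turn [-0.    -0.439 -0.003] F [ 0.09 -0.41 -0.43] w 0.158
```

View pics/c6.png

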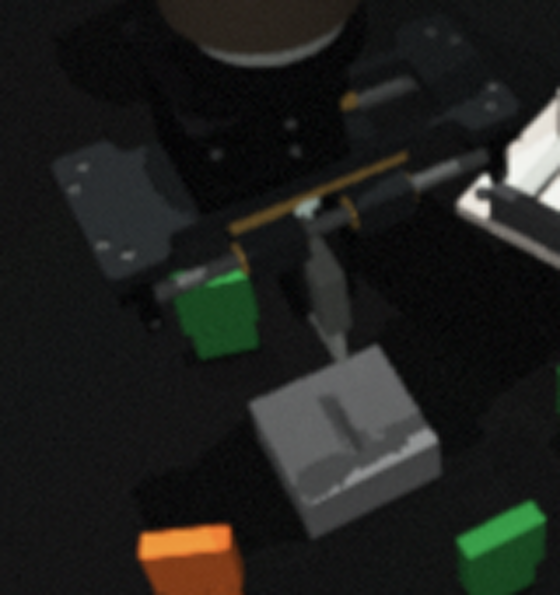

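The blade is held upright and clear of the stand, its tip near (345,355) in the crop. Moving to the carriage.

step_arm:
  moves:
    - [[0,-0.05,0,-1.3,0,2.9,5],[0,-0.1,0,-2.6,0,5.8,5],[0,-0.15,0,-3.9,0,8.7,5],[0,-0.2,0,-5.2,0,11.6,5],[0,-0.25,0,-6.5,0,14.5,5]]

```text
time_s: 4.67
tcp_pos: [0.5005, -0.1168, 0.1626]
ee_rot: [[0.987, -0.002, 0.158], [-0.158, -0.0, 0.987], [-0.002, -1.0, -0.0]]
wrist_force: [0.0, 0.3, -1.5]
gripper_width: 0.159
```

```bash
python3 -c "
from h import *
plan((.4985,.0336,.163),91.6)"
```

```text
t 4.6667 tcp [ 0.5005 -0.1168  0.1626] jaw 80.9 shift [-2.57 -0.04 14.82] turn [ 0.    -0.187 -0.002] F [ 0.01  0.32 -1.47] w 0.159
```

step_arm:
  moves:
    - [[0,-0.05,0,-0.6,0,3.5,5],[0,-0.1,0,-1.2,0,7,5],[0,-0.15,0,-1.8,0,10.5,5],[0,-0.18,0,-2.4,0,13.5,5],[0,-0.187,0,-2.6,0,14.8,5]]

```text
time_s: 5.08
tcp_pos: [0.4988, 0.0352, 0.1629]
ee_rot: [[1.0, -0.001, -0.03], [0.03, 0.0, 1.0], [-0.001, -1.0, 0.0]]
wrist_force: [1.3, 0.2, -1.2]
gripper_width: 0.153
```

step_arm:
  moves:
    - [[0,0,0,0,1,0,5],[0,0,0,0,2,0,5],[0,0,0,0,2.5,0,5],[0,0,0,0,2.5,0,5],[0,0,0,0,2.5,0,5]]

```text
time_s: 5.5
tcp_pos: [0.4988, 0.0314, 0.1377]
ee_rot: [[1.0, -0.002, -0.025], [0.025, -0.001, 1.0], [-0.002, -1.0, -0.001]]
wrist_force: [-0.1, -0.4, -1.2]
gripper_width: 0.156
```

```bash
python3 -c "
from h import *
plan((.4985,.0336,.163),91.6)
for n,(x0,y0,x1,y1) in {'scene':(280,70,420,190),'top':(170,150,330,260)}.items():
    c=optics.capture(n); cv2.imwrite(f'pics/{n}7.png',c['image'][:,:,::-1]); cv2.imwrite(f'pics/c7{n}.png',cv2.resize(c['image'][y0:y1,x0:x1,::-1],None,fx=5,fy=5,interpolation=2))"
```

```text
t 5.5 tcp [0.4988 0.0314 0.1377] jaw 91.44 shift [-0.03 -2.53  0.22] turn [ 0.001 -0.003 -0.002] F [-0.07 -0.36 -1.19] w 0.156
```

View pics/c7scene.png

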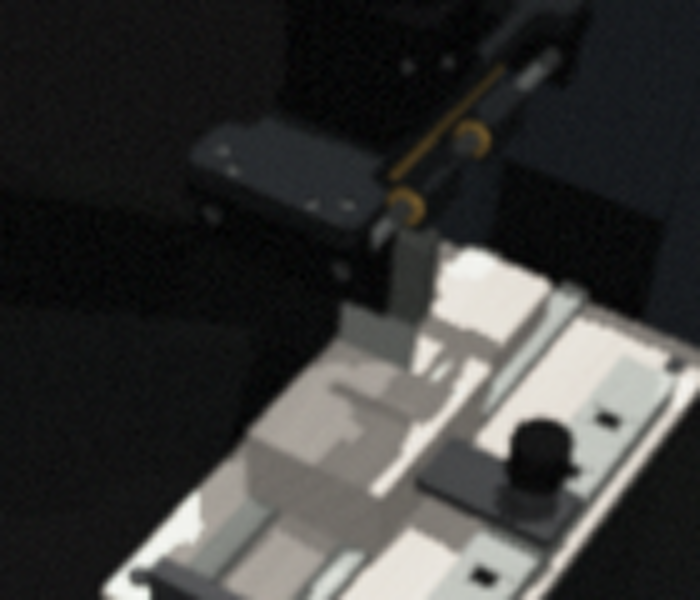

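View pics/c7top.png

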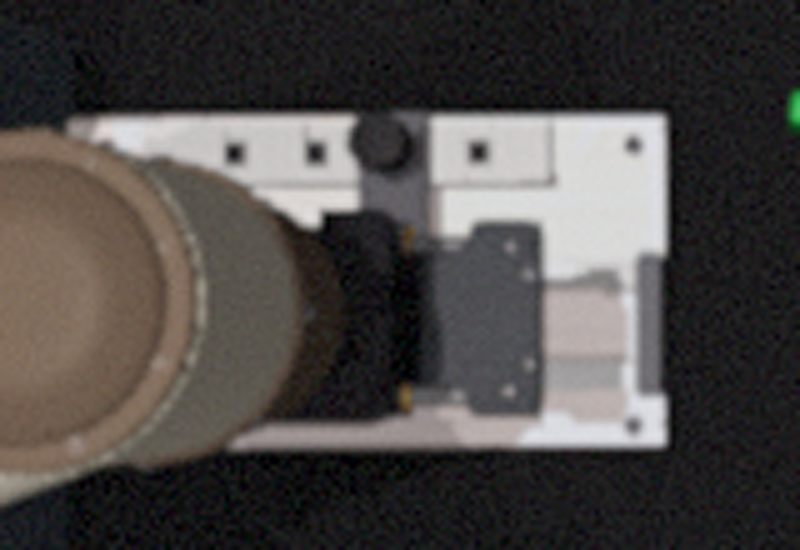

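```bash
python3 -c "
from h import *
c=optics.capture('scene'); s=r.sense(); print(np.round(s['tcp_pos'],4))
x0,y0=338,108; k=14
im=cv2.resize(np.ascontiguousarray(c['image'][y0:150,x0:390,::-1]),None,fx=k,fy=k,interpolation=2)
im=cv2.convertScaleAbs(im,alpha=1.6)
cv2.imwrite('pics/c8.png',im)
p=s['tcp_pos']; zb=p[2]+.0047-.052; ys=np.array([-.9997,-.025]);xs=np.array([-.025,.9997])
for a in(-.018,.018):
  for b in(-.0025,.0025):
    u=proj(c,(*(p[:2]+a*ys+b*xs),zb)); print(a,b,u.round(1),((u-[x0,y0]+.5)*k).round())
"
```

```text
[0.4995 0.0318 0.1387]
-0.018 -0.0025 [360.5 144. ] [323. 511.]
-0.018 0.0025 [361.7 142.7] [339. 493.]
0.018 -0.0025 [346.7 137.7] [129. 423.]
0.018 0.0025 [347.9 136.5] [145. 405.]
```

View pics/c8.png

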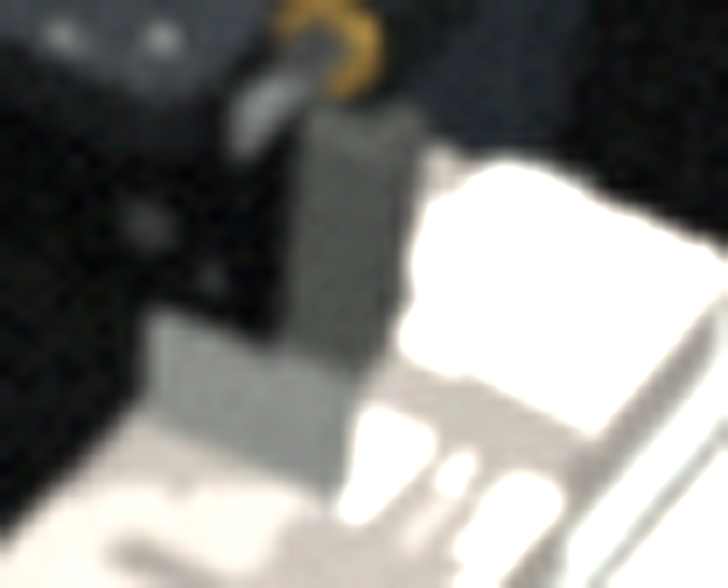

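```bash
python3 -c "
from h import *
c=optics.capture('scene'); s=r.sense(); p=s['tcp_pos']; print(np.round(p,4))
g=cv2.imread('pics/scene0.png',0)
x0,y0,x1,y1=343,143,365,158
w=g[y0:y1,x0:x1].astype(float); q=np.clip(180-w,0,None); print(w.astype(int))
Y,X=np.mgrid[y0:y1,x0:x1]; u=((X*q).sum()/q.sum(),(Y*q).sum()/q.sum()); print('slot scene',u,ray(c,u,.06),'pred',proj(c,(.4985,.0336,.06)))
for n,h in(('h40',(.5822,.0763,.03)),('h-40',(.5846,-.0036,.03))):
  a=proj(c,h);i,j=a.round().astype(int); w=g[j-4:j+5,i-5:i+6].astype(float); q=np.clip(130-w,0,None);Y,X=np.mgrid[j-4:j+5,i-5:i+6];u=((X*q).sum()/q.sum(),(Y*q).sum()/q.sum());print(n,a,u,ray(c,u,.03))
ys=np.array([-.9997,-.025]);xs=np.array([-.025,.9997])
for nm,a,b,z in(('grip +x bot',-.022,-.007,-.022),('',-.022,.007,-.022),('top',-.022,-.007,.022),('',-.022,.007,.022)):
    u=proj(c,(*(p[:2]+a*ys+b*xs),p[2]+.0047+z)); print(nm,u.round(1),((u-[338,108]+.5)*14).round())
"
```

```text
[0.4994 0.0319 0.1388]
[[236 239 240 241 241 241 241 241 240 240 240 241 240 241 241 241 241 241
  241 241 241 241]
 [239 240 240 239 239 238 239 240 240 240 240 241 241 241 241 241 240 241
  241 241 241 241]
 [239 241 239 235 227 226 233 236 238 240 241 241 241 241 241 241 240 241
  241 241 241 241]
 [240 240 234 216 194 188 206 222 230 233 239 240 242 240 241 240 241 241
  241 241 242 242]
 [241 239 227 189 144 128 154 180 197 214 232 238 239 240 241 241 241 241
  241 241 242 242]
 [241 240 232 207 161 130 120 127 152 181 208 225 232 236 239 240 241 241
  241 242 242 241]
 [241 241 240 235 220 192 163 138 123 129 152 178 199 220 232 235 239 241
  241 242 242 242]
 [241 242 241 240 238 234 224 203 173 144 123 122 136 170 193 209 228 236
  238 241 241 241]
 [242 241 241 241 241 240 239 237 230 207 179 155 131 123 129 153 185 211
  226 235 239 241]
 [241 241 240 241 241 241 241 241 240 239 233 218 193 159 131 122 128 157
  192 221 235 240]
 [241 241 241 241 242 241 241 241 240 241 240 239 235 221 195 162 134 130
  168 219 237 241]
 [241 241 241 241 241 241 241 240 240 240 241 241 240 240 236 224 197 179
  205 235 240 241]
 [240 241 241 241 242 241 241 240 241 241 241 242 241 242 242 240 237 229
  232 240 241 241]
 [241 241 241 242 241 241 240 241 242 241 241 241 242 242 242 242 241 240
  241 241 242 242]
 [241 242 241 241 241 240 240 242 241 241 241 241 242 242 242 242 241 241
  241 241 242 242]]
slot scene (np.float64(353.66300078554593), np.float64(150.0306362922231)) [0.49964535 0.0334931  0.06      ] pred [353.2673854  149.79824175]
h40 [392.67666052 163.62669717] (np.float64(390.39895652173914), np.float64(163.79739130434783)) [0.57819936 0.07269897 0.03      ]
h-40 [375.84950923 185.02775397] (np.float64(376.31758530183725), np.float64(184.9002624671916)) [ 0.58524584 -0.00266387  0.03      ]
grip +x bot [362.3 135.6] [347. 393.]
 [365.6 131.9] [393. 342.]
top [364.1 119.4] [372. 167.]
 [367.5 115.8] [420. 116.]
```

The two cameras agree on the slot to about 1 mm. I'll go lower, just above the slot, and compare blade and slot in the same picture.

step_arm:
  moves:
    - [[0,0,0,0,0.5,0.1,5],[0,0,0,0,1,0.2,5],[0,0,0,0,1.5,0.2,5],[0,0,0,0,2,0.2,5],[0,0,0,0,2.2,0.2,5]]

```text
time_s: 6.12
tcp_pos: [0.4984, 0.0341, 0.1152]
ee_rot: [[1.0, -0.002, -0.026], [0.026, -0.001, 1.0], [-0.002, -1.0, -0.0]]
wrist_force: [-0.1, -0.3, -0.8]
gripper_width: 0.16
```

step_arm:
  moves:
    - [[0,0,0,0,0,0,5],[0,0,0,0,0,0,5],[0,0,0,0,0,0,5],[0,0,0,0,0,0,5],[0,0,0,0,0,0,5]]

```text
time_s: 6.53
tcp_pos: [0.4992, 0.0343, 0.1166]
ee_rot: [[1.0, 0.001, -0.026], [0.026, 0.0, 1.0], [0.001, -1.0, 0.0]]
wrist_force: [-0.1, 0.5, -1.0]
gripper_width: 0.157
```

```bash
cat > zoom.py <<'E'
from h import *
import sys
nm=sys.argv[1]
c=optics.capture('scene'); s=r.sense(); p=s['tcp_pos']; plan((.499,.0335,.115),91.6)
x0,y0,k=335,115,14
im=cv2.resize(np.ascontiguousarray(c['image'][y0:157,x0:390,::-1]),None,fx=k,fy=k,interpolation=2)
cv2.imwrite(f'pics/{nm}.png',cv2.convertScaleAbs(im,alpha=1.3))
ys=np.array([-.9997,-.028]);xs=np.array([-.028,.9997])
def P(q): u=proj(c,q); return ((u-[x0,y0]+.5)*k).round()
for a in(-.018,.018): print('steel bot',a,P((*(p[:2]+a*ys-.0025*xs),p[2]+.0047-.052)))
print('grip bot',P((*(p[:2]-.022*ys-.007*xs),p[2]+.0047-.022)),P((*(p[:2]-.022*ys+.007*xs),p[2]+.0047-.022)))
S=np.array([.4991,.0335])
for a in(-.01975,.01975): print('slot',[P((*(S+a*ys+b*xs),.06)).tolist() for b in(-.004,.004)])
E
python3 zoom.py c9
```

```text
t 6.5833 tcp [0.4991 0.0343 0.1166] jaw 91.5 shift [-0.02  0.16 -0.08] turn [-0.    -0.002  0.   ] F [-0.51 -0.21 -0.83] w 0.161
steel bot -0.018 [360. 505.]
steel bot 0.018 [170. 417.]
grip bot [383. 393.] [429. 342.]
slot [[357.0, 559.0], [382.0, 530.0]]
slot [[150.0, 462.0], [176.0, 435.0]]
```

View pics/c9.png

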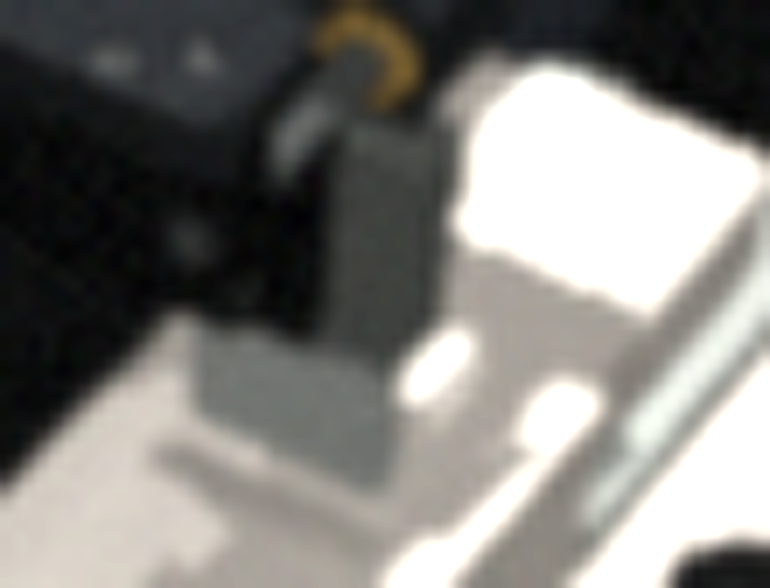

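```bash
cat > z2.py <<'E'
from h import *
import sys
nm=sys.argv[1]
fr=[optics.capture('scene') for _ in range(4)]; c=fr[0]; s=r.sense(); p=s['tcp_pos']; print(s['time_s'],p)
I=np.mean([f['image'].astype(float) for f in fr],0)
x0,y0,x1,y1,k=345,120,375,155,17
w=I[y0:y1,x0:x1,::-1]
im=cv2.resize(np.clip(255*(w/200)**.6,0,255).astype(np.uint8),None,fx=k,fy=k,interpolation=cv2.INTER_CUBIC)
ys=np.array([-.9997,-.028]);xs=np.array([-.028,.9997])
def D(a,b,z,base=p): return tuple(int(t) for t in ((proj(c,(*(base[:2]+a*ys+b*xs),base[2]+z))-[x0,y0]+.5)*k).round())
z=.0047
def box(ha,hb,z0,z1,col):
    for A,B in(((-ha,-hb),(ha,-hb)),((-ha,-hb),(-ha,hb))):
        for zz in(z0,z1): cv2.line(im,D(*A,zz),D(*B,zz),col,1)
    for A in((-ha,-hb),(ha,-hb),(-ha,hb)): cv2.line(im,D(*A,z0),D(*A,z1),col,1)
im0=im.copy()
box(.018,.0025,z-.052,z-.022,(0,0,255)); box(.022,.007,z-.022,z+.022,(0,255,255))
S=np.array([.4991,.0335,.06]); q=[D(a,b,0,S) for a,b in((-.01975,-.004),(.01975,-.004),(.01975,.004),(-.01975,.004))]
cv2.polylines(im,[np.array(q)],True,(255,0,0),1)
cv2.imwrite(f'pics/{nm}.png',np.hstack([im0[:,:],im])[:, :1020])
E
python3 z2.py d1; python3 -c "
import cv2;a=cv2.imread('pics/d1.png');print(a.shape);cv2.imwrite('pics/d1s.png',cv2.resize(a,(800,int(a.shape[0]*800/a.shape[1]))))"
```

```text
6.7833 [0.49907281 0.03423362 0.11643472]
(595, 1020, 3)
```

View pics/d1s.png

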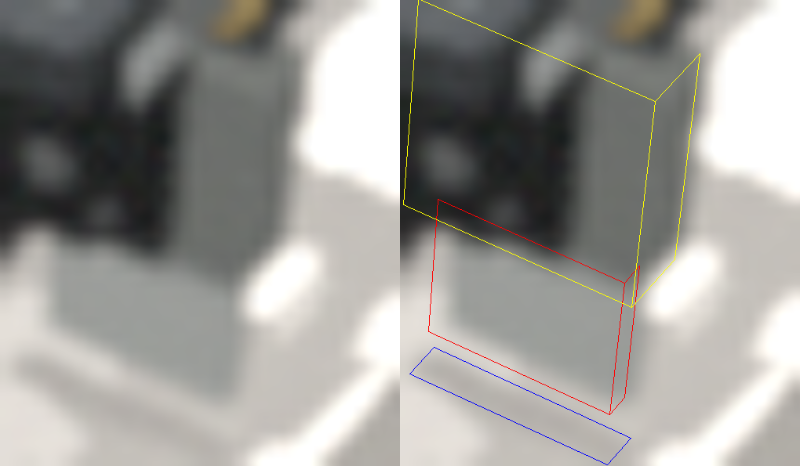

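The overlay shows the blade parallel to the slot and within about 2 mm of it. The slot is chamfered with 1.5 mm play each side, so I'll lower it gently and watch the force.

step_arm:
  moves:
    - [[0,0,0,0,0.2,-0.1,5],[0,0,0,0,0.5,-0.1,5],[0,0,0,0,0.8,-0.1,5],[0,0,0,0,1.1,-0.1,5],[0,0,0,0,1.3,-0.1,5]]

```text
time_s: 7.2
tcp_pos: [0.4988, 0.0331, 0.1027]
ee_rot: [[1.0, -0.001, -0.026], [0.026, -0.0, 1.0], [-0.001, -1.0, -0.0]]
wrist_force: [-0.6, -0.4, -0.6]
gripper_width: 0.157
```

```bash
python3 z2.py d2; python3 -c "
import cv2;a=cv2.imread('pics/d2.png');cv2.imwrite('pics/d2s.png',cv2.resize(a,(800,int(a.shape[0]*800/a.shape[1]))))
from h import *
plan((.499,.0335,.0773),91.6)"
```

```text
7.4 [0.49908334 0.03321386 0.10324539]
t 7.4 tcp [0.4991 0.0332 0.1032] jaw 91.5 shift [-0.01  2.59  0.03] turn [ 0.    -0.002 -0.   ] F [ 0.67 -0.26 -0.98] w 0.16
```

View pics/d2s.png

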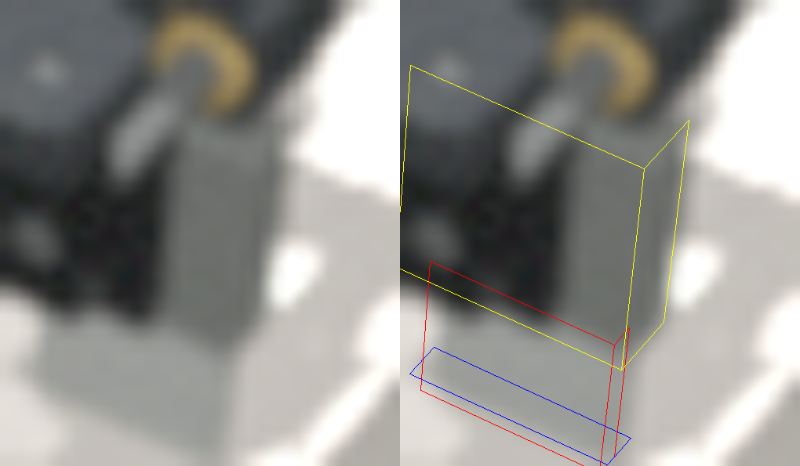

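step_arm:
  moves:
    - [[0,0,0,0,0.2,0,5],[0,0,0,0,0.4,0,5],[0,0,0,0,0.6,0,5],[0,0,0,0,0.7,0,5],[0,0,0,0,0.7,0,5]]

```text
time_s: 7.82
tcp_pos: [0.4989, 0.0332, 0.096]
ee_rot: [[1.0, -0.001, -0.026], [0.026, -0.0, 1.0], [-0.001, -1.0, -0.0]]
wrist_force: [0.3, 0.2, -1.4]
gripper_width: 0.159
```

```bash
python3 z2.py d3; python3 -c "
import cv2;a=cv2.imread('pics/d3.png');cv2.imwrite('pics/d3s.png',cv2.resize(a,(800,int(a.shape[0]*800/a.shape[1]))))
from h import *
plan((.499,.0335,.0773),91.6)"
```

```text
8.0167 [0.49913613 0.03324855 0.09641438]
t 8.0167 tcp [0.4991 0.0332 0.0964] jaw 91.5 shift [-0.01  1.91  0.03] turn [-0.    -0.002  0.   ] F [ 0.15 -0.68 -0.43] w 0.162
```

View pics/d3s.png

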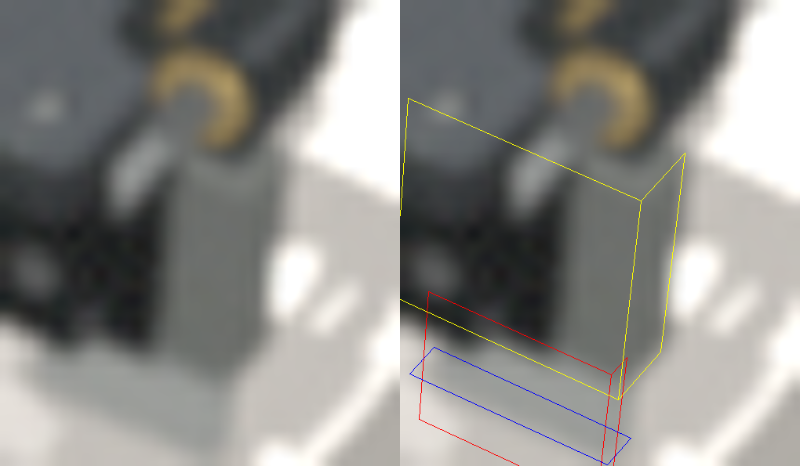

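The blade is entering: its visible part shortens and there is no force. Continuing down.

step_arm:
  moves:
    - [[0,0,0,0,0.4,0,5],[0,0,0,0,0.8,0,5],[0,0,0,0,1.2,0,5],[0,0,0,0,1.6,0,5],[0,0,0,0,1.7,0,5]]

```text
time_s: 8.43
tcp_pos: [0.4986, 0.0331, 0.0784]
ee_rot: [[1.0, -0.002, -0.026], [0.026, -0.0, 1.0], [-0.002, -1.0, -0.0]]
wrist_force: [0.5, 0.3, -0.4]
gripper_width: 0.159
```

step_arm:
  moves:
    - [[0,0,0,0,0.1,0,5],[0,0,0,0,0.2,0,5],[0,0,0,0,0.3,0,5],[0,0,0,0,0.35,0,5],[0,0,0,0,0.35,0,5]]

```text
time_s: 8.85
tcp_pos: [0.4991, 0.0332, 0.0772]
ee_rot: [[1.0, 0.0, -0.027], [0.027, -0.0, 1.0], [0.0, -1.0, -0.0]]
wrist_force: [-3.2, -0.3, 7.8]
gripper_width: 0.159
```

```bash
python3 z2.py d4; python3 -c "
import cv2;a=cv2.imread('pics/d4.png');cv2.imwrite('pics/d4s.png',cv2.resize(a,(800,int(a.shape[0]*800/a.shape[1]))))
from h import *
plan((.499,.0335,.0773),91.6)"
```

```text
9.05 [0.49916078 0.03324814 0.07723805]
t 9.05 tcp [0.4992 0.0332 0.0772] jaw 91.53 shift [-0.02 -0.01  0.03] turn [ 0.    -0.001  0.001] F [-3.85  0.32  7.27] w 0.158
```

View pics/d4s.png

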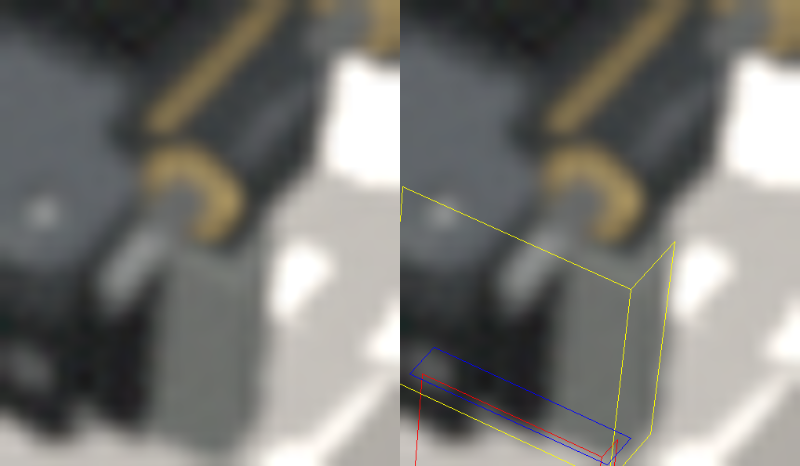

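It seated at the predicted height (TCP z 0.077) with about 8 N upward, so I'm releasing.

step_arm:
  moves:
    - [[0,0,0,0,0,0,20],[0,0,0,0,0,0,30],[0,0,0,0,0,0,45],[0,0,0,0,0,0,60],[0,0,0,0,0,0,60]]

```text
time_s: 9.47
tcp_pos: [0.4991, 0.0332, 0.0757]
ee_rot: [[1.0, -0.0, -0.026], [0.026, -0.0, 1.0], [-0.0, -1.0, -0.0]]
wrist_force: [-0.1, 0.6, 1.4]
gripper_width: 0.412
```

step_arm:
  moves:
    - [[0,0,0,0,-1,0,60],[0,0,0,0,-3,0,60],[0,0,0,0,-5,0,60],[0,0,0,0,-7,0,60],[0,0,0,0,-9,0,60]]

```text
time_s: 9.88
tcp_pos: [0.4989, 0.0331, 0.1666]
ee_rot: [[1.0, -0.001, -0.026], [0.026, -0.0, 1.0], [-0.001, -1.0, -0.0]]
wrist_force: [-0.0, 0.6, 0.1]
gripper_width: 0.594
```

```bash
python3 -c "
from h import *
plan((.5834,.0363,.15),91.6)
c=optics.capture('scene'); cv2.imwrite('pics/e1.png',cv2.resize(c['image'][90:210,290:430,::-1],None,fx=5,fy=5,interpolation=2))
c=optics.capture('top'); cv2.imwrite('pics/e2.png',cv2.resize(c['image'][150:260,170:330,::-1],None,fx=5,fy=5,interpolation=2))"
```

```text
t 9.8833 tcp [0.4989 0.0331 0.1666] jaw 91.5 shift [8.46 1.65 0.1 ] turn [ 0.    -0.002 -0.001] F [-0.02  0.59  0.06] w 0.594
```

View pics/e1.png

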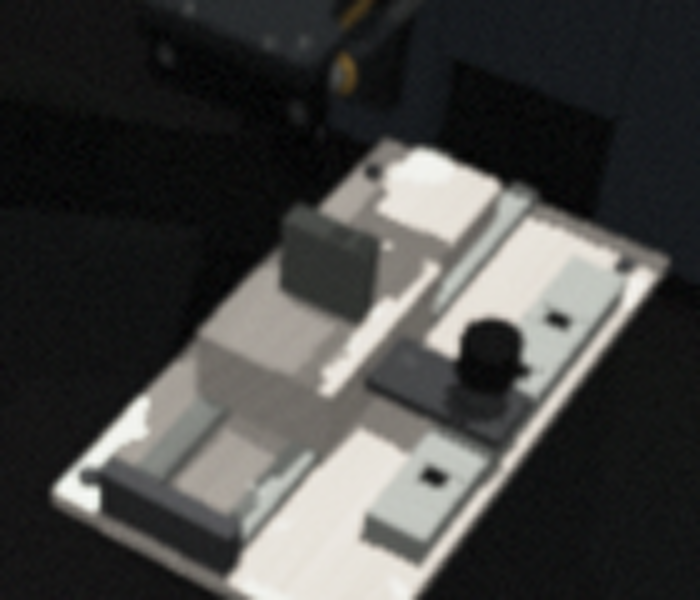

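View pics/e2.png

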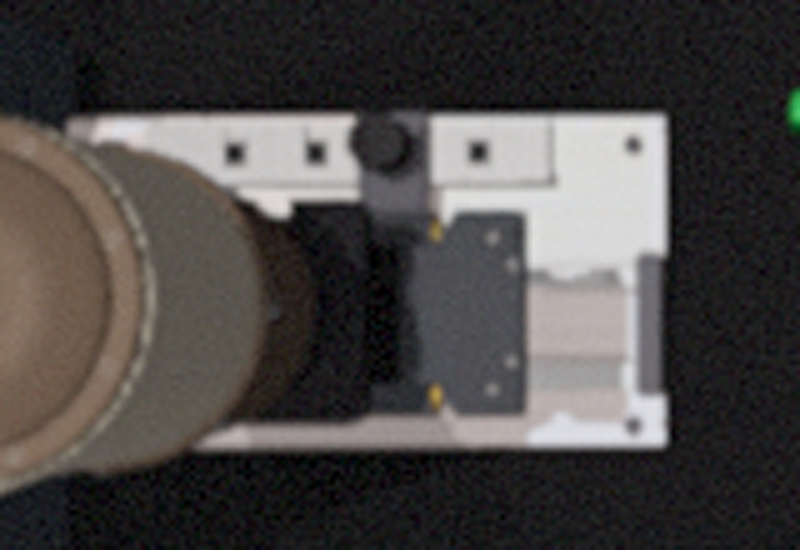

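The scene view shows the blade seated flush in the carriage and the gripper clear of it. The knob is at about (245.5,178) in the top image. Next I'll check its position and move over it.

```bash
python3 -c "
from h import *
c=optics.capture('top'); g=cv2.cvtColor(c['image'],cv2.COLOR_RGB2GRAY)
w=cv2.resize(g[165:195,234:266],None,fx=16,fy=16,interpolation=2); cv2.imwrite('pics/e3.png',w)
for uv in((245.6,178.2),): print(ray(c,uv,.084))
print('pred px',proj(c,(.5834,.0363,.084)))"
```

```text
[0.5819498  0.03312089 0.084     ]
pred px [244.24777498 177.54400076]
```

step_arm:
  moves:
    - [[0,0,0,2,0,0.1,60],[0,0,0,4,0,0.1,60],[0,0,0,6,0,0.1,60],[0,0,0,8,0,0.1,60],[0,0,0,8.5,0,0.1,60]]

```text
time_s: 10.45
tcp_pos: [0.5858, 0.0365, 0.1639]
ee_rot: [[1.0, -0.001, -0.026], [0.026, -0.001, 1.0], [-0.001, -1.0, -0.001]]
wrist_force: [-0.7, 0.1, -0.3]
gripper_width: 0.599
```

View pics/e3.png

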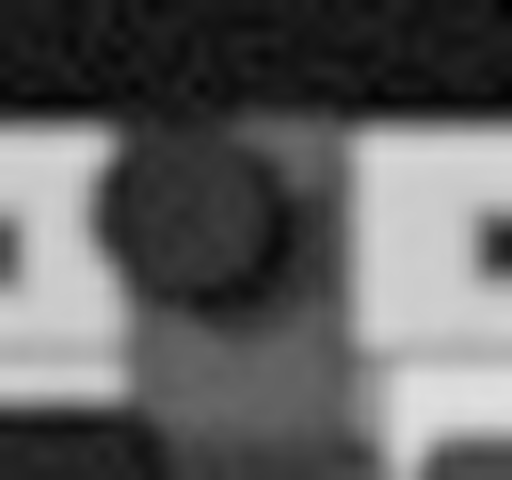

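step_arm:
  moves:
    - [[0,0,0,-0.2,2,-0.1,60],[0,0,0,-0.2,4,-0.1,60],[0,0,0,-0.2,6,-0.1,60],[0,0,0,-0.2,8,-0.1,60],[0,0,0,-0.2,9.5,-0.1,60]]

```text
time_s: 10.87
tcp_pos: [0.5799, 0.0349, 0.068]
ee_rot: [[1.0, -0.004, -0.025], [0.025, -0.001, 1.0], [-0.005, -1.0, -0.001]]
wrist_force: [-0.5, -0.3, -0.7]
gripper_width: 0.604
```

step_arm:
  moves:
    - [[0,0,0,0,0.5,0,60],[0,0,0,0,0.5,0,60],[0,0,0,0,0.5,0,60],[0,0,0,0,0.5,0,60],[0,0,0,0,0.5,0,60]]

```text
time_s: 11.28
tcp_pos: [0.5827, 0.0356, 0.067]
ee_rot: [[1.0, 0.002, -0.026], [0.026, 0.001, 1.0], [0.002, -1.0, 0.001]]
wrist_force: [-0.2, -0.6, -0.3]
gripper_width: 0.597
```

```bash
python3 -c "
from h import *
plan((.5832,.0357,.064),91.6)
c=optics.capture('scene'); cv2.imwrite('pics/e4.png',cv2.resize(c['image'][90:210,310:450,::-1],None,fx=5,fy=5,interpolation=2))"
```

```text
t 11.2833 tcp [0.5827 0.0356 0.067 ] jaw 91.5 shift [0.05 0.3  0.01] turn [-0.001 -0.002  0.002] F [-0.22 -0.63 -0.28] w 0.597
```

View pics/e4.png

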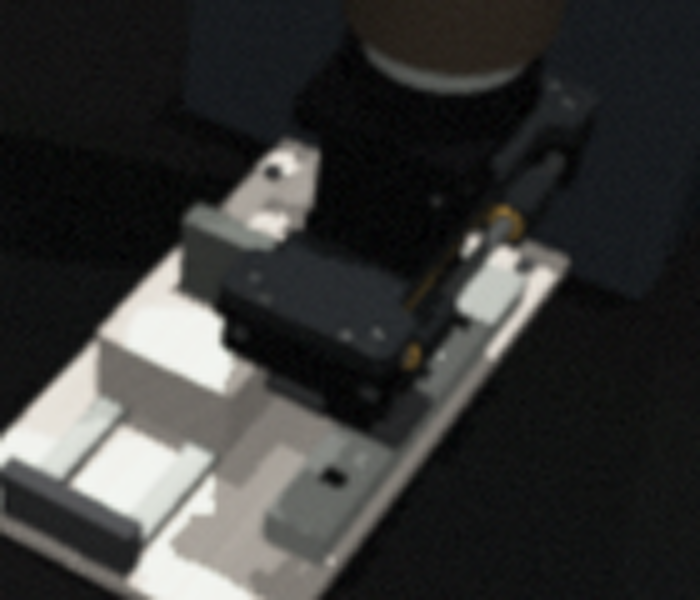

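The gripper straddles the knob with the blade untouched beside it. Down 2 mm and close.

step_arm:
  moves:
    - [[0,0,0,0,0.2,0,50],[0,0,0,0,0.2,0,30],[0,0,0,0,0.2,0,10],[0,0,0,0,0.2,0,10],[0,0,0,0,0.2,0,10]]

```text
time_s: 11.75
tcp_pos: [0.5821, 0.0353, 0.0639]
ee_rot: [[1.0, 0.0, -0.026], [0.026, -0.0, 1.0], [0.0, -1.0, -0.0]]
wrist_force: [0.3, 1.2, 0.8]
gripper_width: 0.311
```

step_arm:
  moves:
    - [[0,0,0,0,0,0,10],[0,0,0,0,0,0,10],[0,0,0,0,0,0,10],[0,0,0,0,0,0,10],[0,0,0,0,0,0,10]]

```text
time_s: 12.17
tcp_pos: [0.5821, 0.0354, 0.0639]
ee_rot: [[1.0, 0.0, -0.026], [0.026, -0.0, 1.0], [0.0, -1.0, -0.0]]
wrist_force: [0.6, -0.4, 0.5]
gripper_width: 0.308
```

The opening is 26.8 mm on a nominal 28 mm knob, so it is held. Pulling up 13.5 mm.

step_arm:
  moves:
    - [[0,0,0,0,-0.3,0,10],[0,0,0,0,-0.6,0,10],[0,0,0,0,-0.9,0,10],[0,0,0,0,-1.2,0,10],[0,0,0,0,-1.35,0,10]]

```text
time_s: 12.58
tcp_pos: [0.582, 0.0354, 0.0774]
ee_rot: [[1.0, 0.0, -0.026], [0.026, 0.0, 1.0], [0.0, -1.0, 0.0]]
wrist_force: [2.3, -1.3, -5.1]
gripper_width: 0.31
```

step_arm:
  moves:
    - [[0,0,0,0,0,0,10],[0,0,0,0,0,0,10],[0,0,0,0,0,0,10],[0,0,0,0,0,0,10],[0,0,0,0,0,0,10]]

```text
time_s: 13.0
tcp_pos: [0.582, 0.0354, 0.0771]
ee_rot: [[1.0, -0.0, -0.026], [0.026, -0.0, 1.0], [-0.0, -1.0, -0.0]]
wrist_force: [2.4, -1.6, -4.5]
gripper_width: 0.31
```

```bash
python3 -c "
from h import *
plan((.5821,.0354,.064),91.6)
c=optics.capture('scene'); cv2.imwrite('pics/e5.png',cv2.resize(c['image'][90:210,310:450,::-1],None,fx=5,fy=5,interpolation=2))
c=optics.capture('top'); cv2.imwrite('pics/e6.png',cv2.resize(c['image'][150:260,170:330,::-1],None,fx=5,fy=5,interpolation=2))"
```

```text
t 13.0 tcp [0.582  0.0354 0.0771] jaw 91.49 shift [0.01 1.31 0.  ] turn [ 0.    -0.002 -0.   ] F [ 2.37 -1.57 -4.49] w 0.31
```

View pics/e5.png

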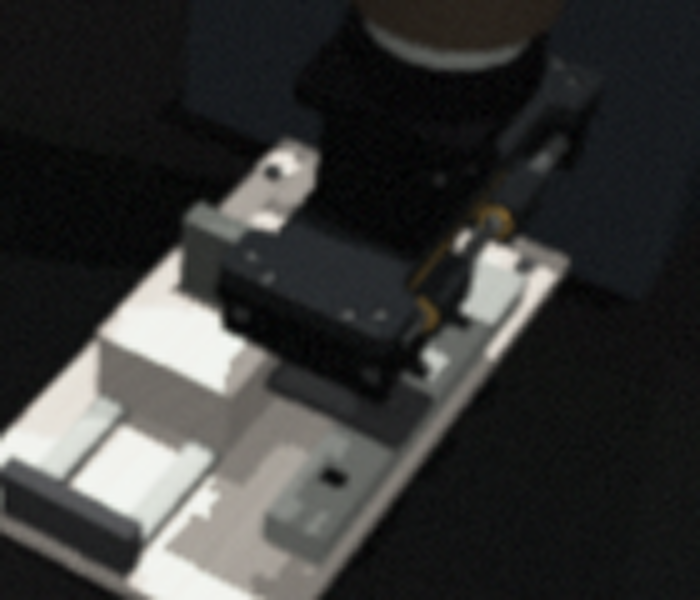

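View pics/e6.png

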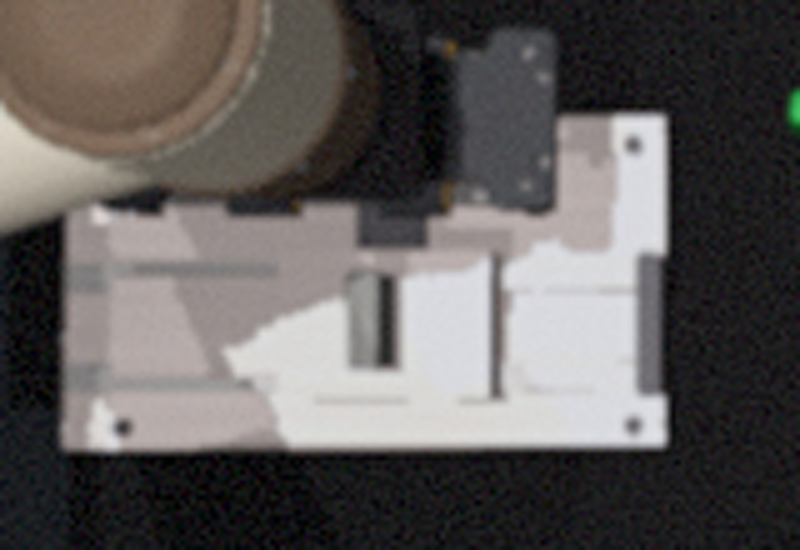

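The blade is still seated and the knob is raised about 13 mm. The pull of about 4.5–5 N matches the spring, so the pin is clear. Sliding 40 mm towards the housing.

step_arm:
  moves:
    - [[0,0,0,0,-0.1,0.4,10],[0,0,0,0,-0.1,1.2,10],[0,0,0,0,-0.1,2.0,10],[0,0,0,0,-0.1,2.8,10],[0,0,0,0,-0.1,3.4,10]]

```text
time_s: 13.52
tcp_pos: [0.581, 0.0704, 0.0783]
ee_rot: [[1.0, -0.0, -0.027], [0.027, -0.0, 1.0], [-0.0, -1.0, 0.0]]
wrist_force: [2.8, -2.7, -5.2]
gripper_width: 0.311
```

step_arm:
  moves:
    - [[0,0,0,0,0,0.3,10],[0,0,0,0,0,0.6,10],[0,0,0,0,0,0.6,10],[0,0,0,0,0,0.6,10],[0,0,0,0,0,0.6,10]]

```text
time_s: 13.93
tcp_pos: [0.5809, 0.076, 0.0782]
ee_rot: [[1.0, 0.0, -0.026], [0.026, 0.001, 1.0], [0.0, -1.0, 0.001]]
wrist_force: [1.3, 2.6, -5.7]
gripper_width: 0.311
```

```bash
python3 -c "
from h import *
plan((.581,.0757,.064),91.6)
c=optics.capture('scene'); cv2.imwrite('pics/e7.png',cv2.resize(c['image'][70:210,310:450,::-1],None,fx=4,fy=4,interpolation=2))
c=optics.capture('top'); cv2.imwrite('pics/e8.png',cv2.resize(c['image'][150:260,170:330,::-1],None,fx=5,fy=5,interpolation=2))"
```

```text
t 13.9333 tcp [0.5809 0.076  0.0782] jaw 91.49 shift [ 0.01  1.42 -0.03] turn [-0.001 -0.002  0.   ] F [ 1.31  2.63 -5.72] w 0.311
```

View pics/e7.png

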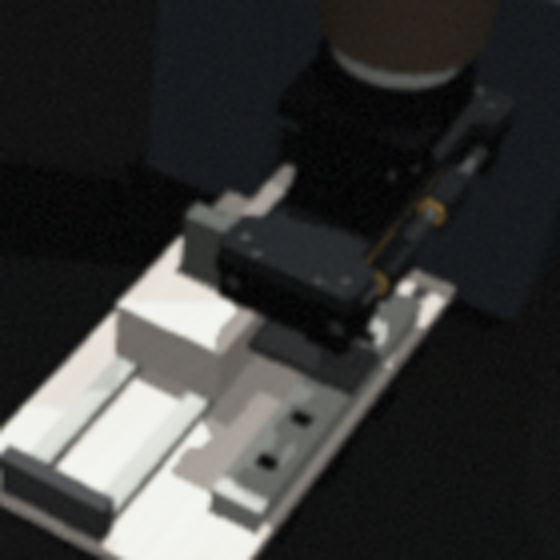

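View pics/e8.png

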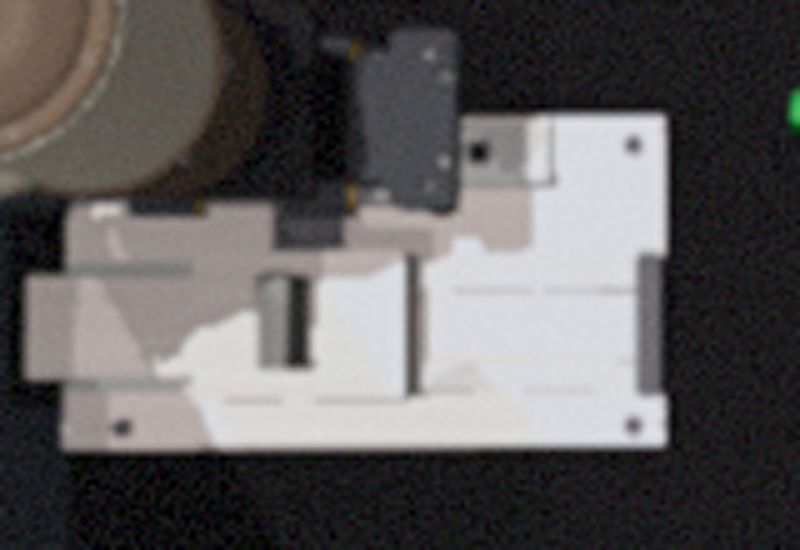

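The carriage edge moved 84 crop pixels, about 40 mm, which puts the next hole under the pin. Lowering.

step_arm:
  moves:
    - [[0,0,0,0,0.3,0,10],[0,0,0,0,0.6,0,10],[0,0,0,0,0.9,0,10],[0,0,0,0,1.2,0,10],[0,0,0,0,1.4,0,10]]

```text
time_s: 14.45
tcp_pos: [0.581, 0.0753, 0.0643]
ee_rot: [[1.0, -0.0, -0.026], [0.026, -0.0, 1.0], [-0.0, -1.0, -0.0]]
wrist_force: [-1.4, 2.1, 0.4]
gripper_width: 0.309
```

step_arm:
  moves:
    - [[0,0,0,0,0.1,0,10],[0,0,0,0,0.2,0,10],[0,0,0,0,0.3,0,10],[0,0,0,0,0.3,0,10],[0,0,0,0,0.3,0,10]]

```text
time_s: 14.87
tcp_pos: [0.581, 0.0753, 0.0615]
ee_rot: [[1.0, -0.0, -0.026], [0.026, -0.0, 1.0], [-0.0, -1.0, -0.0]]
wrist_force: [-0.7, 0.9, 0.9]
gripper_width: 0.307
```

The pin has dropped: TCP z 0.0615 is below the 0.064 at which I first gripped the knob. Pressing home in small steps.

step_arm:
  moves:
    - [[0,0,0,0,0.05,0,10],[0,0,0,0,0.1,0,10],[0,0,0,0,0.15,0,10],[0,0,0,0,0.2,0,10],[0,0,0,0,0.2,0,10]]

```text
time_s: 15.28
tcp_pos: [0.581, 0.0753, 0.0599]
ee_rot: [[1.0, 0.0, -0.026], [0.026, -0.0, 1.0], [0.0, -1.0, -0.0]]
wrist_force: [-2.7, 0.4, 4.6]
gripper_width: 0.31
```

step_arm:
  moves:
    - [[0,0,0,0,0.05,0,10],[0,0,0,0,0.1,0,10],[0,0,0,0,0.1,0,10],[0,0,0,0,0.1,0,10],[0,0,0,0,0.1,0,10]]

```text
time_s: 15.7
tcp_pos: [0.581, 0.0753, 0.0598]
ee_rot: [[1.0, 0.0, -0.027], [0.027, -0.0, 1.0], [0.0, -1.0, -0.0]]
wrist_force: [-4.7, 0.6, 9.6]
gripper_width: 0.309
```

A hard stop at 0.0598 with 9.6 N up, 4.1 mm below the rest height, agrees with the spring's 3–5 mm. Last look.

```bash
python3 -c "
from h import *
plan((.581,.0753,.0598),91.6)
c=optics.capture('scene'); cv2.imwrite('pics/f1.png',c['image'][:,:,::-1])
c=optics.capture('top'); cv2.imwrite('pics/f2.png',c['image'][:,:,::-1])"
```

```text
t 15.7 tcp [0.581  0.0753 0.0598] jaw 91.52 shift [-0. -0.  0.] turn [ 0.    -0.001  0.   ] F [-4.72  0.58  9.64] w 0.309
```

View pics/f1.png

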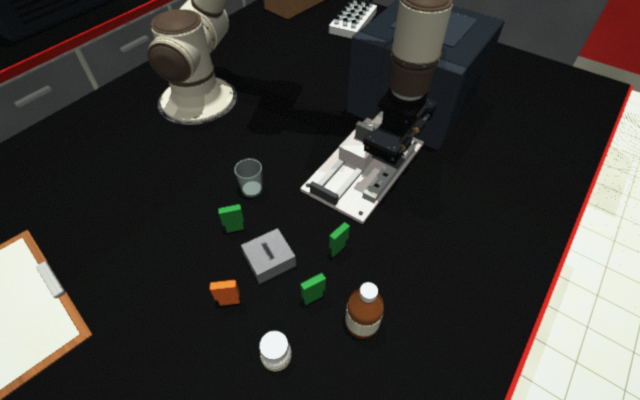

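View pics/f2.png

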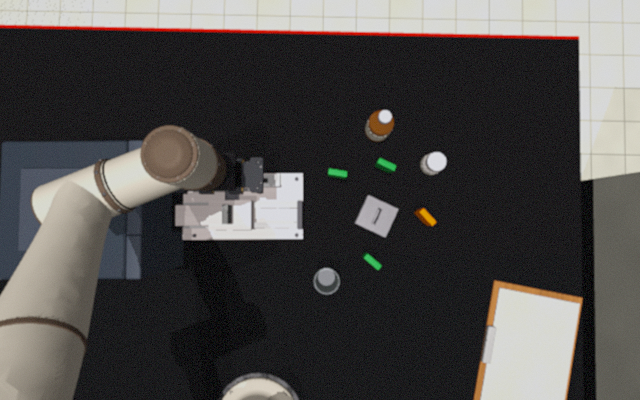

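The stand is empty and the blade sits in the carriage at top pixel (228,214). The bottle, beaker, jar and look-alikes are at their starting pixels, and the gripper is holding the knob down.

```bash
python3 -c "
from station import r
print(r.finish_job())"
```

```text
the job is handed in; nothing more can be done
None
```

I handed the job in with every step carried out; no verdict was reported. The gauge blade is seated in the carriage, the carriage is one hole on towards the housing, and the gripper is still holding the knob down.

**Blade:** It seated with about 8 N upward at the height I expected (TCP z 0.077 m), and I let go of it there. Later pictures still show it upright and flush with the carriage.

**Carriage and pin:** I pulled the knob up about 13 mm against roughly 5 N of spring. The arm moved the carriage about 40 mm, and the shift of its edge in the top picture agreed.

**Knob:** It reached a hard stop 4.1 mm below its rest height, in line with the spring's 3–5 mm. The gripper was pressing with about 9.6 N at the end, at 15.7 s of the 51 s allowed.

**Bystanders:** The bottle, beaker, jar and the green and orange look-alikes are where they started in the last pictures.

**What disagreed:**
- Above the slot, the scene camera's view of the blade differed by about 2 mm or more from the arm's position. The blade still went in without force.
- The grip on the knob read 26.8 mm instead of the stated 28 mm, but the hold did not slip.

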